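# Roll the test mandrel out of its spring clips into the V cradle

## Task

Get the test mandrel ready for measuring: pull the stop plug out of the clip fixture and put it in the parts tray, then push the mandrel sideways out of the spring clips so that it rolls along the deck and comes to rest fully home in the V cradle. Keep the mandrel down on the deck all the way rather than lifting it, and leave the other things on the bench where they are.

Things in the scene. Friction and masses are not known exactly. Their poses are not given: they have to be found in the camera images.
- fixture: blue clip fixture fixed on the bench, 152 mm (x) by 190 mm (y). Origin on the bench under the clipped mandrel's middle; z up, +x the way the mandrel rolls out, y along the mandrel. From the origin it extends from x = -50 to +102 mm: first the flat deck with the two clips, then the V cradle.
- deck (a point): point on the flat deck's top, 30 mm straight above the fixture's origin. The deck runs from fixture x = -50 to +59 mm, where the V begins. Low side cheeks (7 mm above the deck, inner faces at y = +-87 mm). Between the clips the deck behind the mandrel (x = -50 to -12 mm, y = +-54 mm) is bare, so fingers can stand there.
- clip0 (a point): centre of the round space in the steel spring clip at fixture y = -62 mm, 12 mm above the deck. Clips are 14 mm wide, 40 mm high, open to +x: rigid back at x = -24 to -13 mm; a sprung upper jaw reaches over the mandrel and curls down in front of it to 20 mm above the deck.
- clip1 (a point): the same in the clip at fixture y = +62 mm. The two jaws lift by themselves when the mandrel is pushed to +x between the clips (about 8 to 15 N in all) and shut behind it once it has moved about 22 mm, throwing it forward a little.
- socket (a point): mouth of the plug's socket, a hole 17 mm wide and 18 mm deep in the deck at fixture x = 23 mm, y = 0; the mandrel rolls across it when the plug is out.
- cradle (a point): where the middle of the mandrel's axis is when it lies home in the steel V cradle: 70 mm along fixture +x from its origin, 36 mm above the bench (6 mm lower than when on the deck). The V is 90 degrees, 22 mm wide at deck level, and runs along the fixture's y; its far flank rises to 8 mm above the deck at x = 89 mm. Axes as the fixture's.
- mandrel: plain ground steel bar, lightly oiled (slippery), 24 mm in diameter, 160 mm long, 0.4 to 0.6 kg. Origin at its middle on its axis; its y axis is the bar's axis (x and z turn as it rolls). At the start it lies on the deck in the spring clips: axis at fixture x = 0, 12 mm above the deck, middle within 3 mm of fixture y = 0.
- plug: aluminium stop plug with black knob, 0.07 kg, upright in its socket, blocking the mandrel's middle. Origin on its axis under its collar (deck level while seated); z up. Shank below: 16 mm diameter, 17 mm long, held by a sprung detent that yields to a straight upward pull of about 4 to 10 N. Collar 22 mm diameter, 4 mm high; stem 16 mm diameter to 32 mm; knob 24 mm diameter from 32 to 60 mm.
- plug_knob (a point): middle of the plug's knob, 46 mm above the plug's origin, 76 mm above the bench while seated.
- tray: empty open grey parts tray fixed on the bench, 130 mm (x) by 110 mm (y), 32 mm high, walls 4 mm, floor about 4 mm; origin under its centre. It stands left or right of the fixture; a wooden gauge-block case of similar size stands on the other side.
- toolholder: steel tool holder standing on end, 62 mm across, 95 mm tall; origin under its centre. Bystander.
- ring_gauge: dark steel ring gauge lying flat, 66 mm outside, 36 mm bore, 22 mm high; origin under its centre. Bystander.
- oil_bottle: white bottle, 52 mm across, 130 mm tall; origin under its centre. Bystander.
- screwdriver: screwdriver with black handle lying on the bench. Bystander.
- setting_disc: steel disc lying flat, 70 mm across, 18 mm high; origin under its centre. Bystander.
- dial: loose dial indicator lying face up, 48 mm across, 18 mm high, stem 36 mm; origin under the centre of its dial. Bystander.
Mind the look-alikes: they are no part of the job. Several things have the shape of the plug; the one meant has the colours described above.

How it is judged:
By the outcome, as a careful person would: the job done as asked, in the order asked, and still so for the second after the job is handed in, with the robot touching nothing.
It also fails if it takes over 54 s, if anything falls off the work surface, if the arm or the gripper's body presses on something with over 40 N, if the wrist force passes 120 N, or if a joint passes its speed limit or range.

## Robot

A 6-joint arm with a two-finger parallel gripper is mounted at the origin on the work surface. World frame = base frame: x ahead of the robot, y to its left, z up, the work surface at z = 0. Lengths are in m, angles in rad, forces in N, time in s.
With the tool pointing down it reaches from about 0.275 to 0.825 m from the base axis. Payload 5.2 kg.
Tool frame: the origin (TCP) lies midway between the tips of the shut fingers; the grasp point (between the pads) lies 19 mm behind it (r.grip_point_offset is the distance from the TCP to the grasp point, in m); y points along the fingers, x is the direction in which the jaws open and shut, and the axes are right-handed (so a half turn about y gives the same grasp; the last joint's range is limited). The gripper opens to 93 mm and grips with 3 to 60 N. Pads are 15 mm wide; open, the fingers measure 128 mm over their backs; the gripper's body (75 mm by 188 mm) begins 65 mm behind the grasp point.
Start: joints at [-1.326, 0.259, 1.535, -0, 1.348, -0.203], TCP at [0.238, -0.496, 0.219] pointing down, gripper open.
Joint ranges: [-3.14, 3.14], [-0.91, 2.08], [0.19, 2.58], [-1.22, 4.36], [0.22, 2.71], [-3.12, 3.12]. Speed limits (rad/s): [2.57, 2.57, 3.14, 3.14, 3.14, 3.14].

## Interface

Orientations are given as a rotation vector (axis times angle).
In Python, from cell import r, cams, spotter gives the robot as it stands. The module is installed in compiled form; this text tells all that it offers.
- The arm moves only by the tool drive_tool, never from a script. Its argument "series" is a list that holds one entry, the list of rows, each a list of 7 numbers: the turn, a rotation vector about the tool's x, y, z normalised to -1 to 1, where 1 is 45 degrees, then the shift along the tool's x, y, z normalised to -1 to 1, where 1 is 0.1 m, then the opening, from -1 (shut) to 1 (fully open). In form: [[[rx, ry, rz, tx, ty, tz, gripper], ...]]. A call has 1 to 5 rows; each row is the pose to reach, as a shift and turn from the pose commanded when the call began, along the tool's axes at that moment; what a row does not reach only later rows make up. A row lasts 1/10 s, in which the tool goes at most 50 mm and 8.59 degrees, less where a joint would pass 70% of its speed; a pose out of reach is approached as far as the arm can. A call with a number of a shift or a turn outside -1 to 1 is refused whole. A call with a gripper value outside its range is refused whole. The fingers move at their own pace and stop on an object; "squeeze" is the grip in N (left out, the last holds). Time passes only in rows, so rows that repeat a pose let the fingers close. It gives the time, the measured TCP pose, the force and the opening at its end, in the units of the state.
- r.state(): the state, without advancing time (a new reading comes with each control period).
- cams.camera(name): name is "side" or "top" or "wrist"; returns the picture (400x640x3 uint8, red, green, blue); there is no depth.
- cams.get_calibration(name): a dict with "mtx" (3x3 intrinsics, pixels), "extrinsics" (4x4, takes a point from camera to world coordinates). Camera axes: x right, y down, z forward; pixel columns grow to the right and rows downward; lengths in m; the calibration is good to about 2 mm. A picture is of the moment at which its call begins: read the wrist's pose just before it. get_calibration takes no time and is no camera call; for the wrist camera it gives the pose at the moment of the call.
- r.finish_job(): hands the job in, once; it reports no verdict.
Trained networks look in the newest picture that a camera, given by its name, has taken for a name from the list of things; names that differ only in an ending like _2 or _b are one class to them, and where a whole thing is asked for, a point or a joint stands for the part that bears it (a point fixed in the world has none). Each returns a list of dicts, best first, with "confidence" (0 to 1); they miss things now and then, are a little off and sometimes report something else, mostly with a low value. They report only what shows in the picture. A call takes as long as a camera call. They do not tell look-alikes from the thing itself.
- spotter.spot_in(name, camera): "extent" ([left, top, right, bottom] in pixels, round what is visible of it).
- spotter.regions_of(name, camera): "region" (400x640 bool, what is visible of it) and "extent" ([left, top, right, bottom] in pixels, round what is visible of it).
The state is a dict: "t": time; "joint_positions": joint angles; "joint_vel": joint speeds; "effort": joint torques, N m; "tcp_pos": TCP position; "eef_rot": TCP orientation; "contact_force": force on the tool from outside, world axes, zero at the start; "wrist_torque": the same for the moment, N m; "finger_gap": finger opening in m.
Only numpy, scipy, OpenCV 4.12 (cv2) and the standard library are available. Lean on these libraries where they do the work, as an engineer would, in place of code of your own. Each camera call takes 0.05 s, during which the arm holds its last target. There are 200 camera calls.

## Working session

There is one attempt and no reset: what is moved stays moved. The work goes in short steps, Python scripts to look and compute and a tool call to move; the robot and the scene stay as the last step left them, time stands still between calls to the robot, and variables do not carry over. Pictures are saved under pics/ and viewed, about 8 in all and at most 12, crops included, and the job is handed in when it is done.

Besides the shell and the picture viewer there is one more tool, called after "Request:" by a JSON object that holds its "api" and its "payload", one argument or row to a line. drive_tool: Moves the arm, as the interface text tells. Scaled input: -1 to 1 covers 0.1 m each way for a shift and 45 degrees each way for a turn. Its arguments: {"type":"object","properties":{"series":{"type":"array"},"squeeze":{"type":"number"}},"required":["series"]}

```bash
mkdir -p pics; python3 - <<'E'
from cell import r,cams,spotter
import cv2,numpy as np
np.set_printoptions(precision=4,suppress=True)
s=r.state();print(s)
for n in ['top','side']:
    im=cams.camera(n);cv2.imwrite(f'pics/{n}0.png',im[:,:,::-1])
    c=cams.get_calibration(n);print(n,c['mtx'],c['extrinsics'])
    for k in ['fixture','plug','tray','mandrel']:
        print(k,[(np.round(d['extent']),round(d['confidence'],2)) for d in spotter.spot_in(k,n)])
E
```

```text
{'t': 0.0, 'joint_positions': array([-1.3258,  0.2593,  1.5361,  0.    ,  1.348 , -0.2028]), 'joint_vel': array([-0.0006, -0.0011, -0.0008,  0.0005, -0.0002,  0.0018]), 'effort': array([  0.0008, -43.7308, -28.4005,   0.0721,   0.0416,  -0.0001]), 'tcp_pos': array([ 0.2381, -0.4952,  0.2178]), 'eef_rot': array([-1.3871,  0.8742, -0.8721]), 'contact_force': array([ 0.0298,  0.2683, -0.9568]), 'wrist_torque': array([ 0.0079, -0.0027, -0.0248]), 'finger_gap': 0.09303619626051922}
top [[465.6428   0.     324.2218]
 [  0.     465.6428 197.7294]
 [  0.       0.       1.    ]] [[-0.0102 -0.9967  0.0802  0.4822]
 [-0.9999  0.0105  0.004  -0.0025]
 [-0.0048 -0.0802 -0.9968  1.2576]
 [ 0.      0.      0.      1.    ]]
fixture [(array([297., 179., 373., 243.]), 0.94)]
plug [(array([332., 206., 344., 217.]), 0.59), (array([336., 262., 346., 274.]), 0.48)]
tray [(array([433., 218., 484., 275.]), 0.75)]
mandrel [(array([304., 212., 368., 230.]), 0.67), (array([190., 165., 216., 188.]), 0.66)]
side [[517.6714   0.     320.7608]
 [  0.     517.6714 204.0937]
 [  0.       0.       1.    ]] [[ 0.9938 -0.0921  0.0626  0.532 ]
 [-0.1106 -0.7477  0.6548 -0.734 ]
 [-0.0135 -0.6577 -0.7532  0.9419]
 [ 0.      0.      0.      1.    ]]
fixture [(array([261., 203., 334., 281.]), 0.89), (array([311., 123., 335., 142.]), 0.74)]
plug [(array([330., 336., 363., 373.]), 0.58), (array([224., 228., 236., 259.]), 0.57), (array([286., 217., 298., 241.]), 0.5)]
tray [(array([221., 346., 301., 399.]), 0.93), (array([288., 217., 300., 243.]), 0.46)]
mandrel [(array([278., 210., 287., 266.]), 0.64)]
```

```bash
python3 - <<'E'
import cv2
a=cv2.imread('pics/top0.png')[140:300,180:500]
b=cv2.imread('pics/top0.png')[165:255,285:385]
cv2.imwrite('pics/v1.png',cv2.resize(a,None,fx=2.5,fy=2.5,interpolation=2))
cv2.imwrite('pics/v2.png',cv2.resize(b,None,fx=6,fy=6,interpolation=2))
c=cv2.imread('pics/side0.png')[100:400,180:580]
cv2.imwrite('pics/v3.png',cv2.resize(c,None,fx=2,fy=2,interpolation=2))
E
```

```text
(no output)
```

View pics/v1.png

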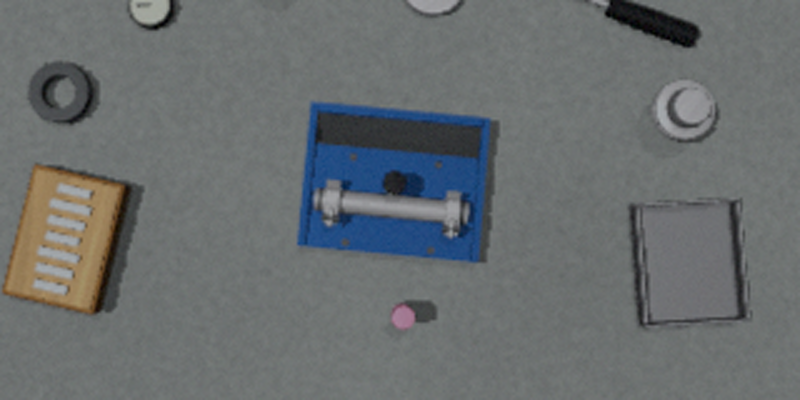

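View pics/v3.png

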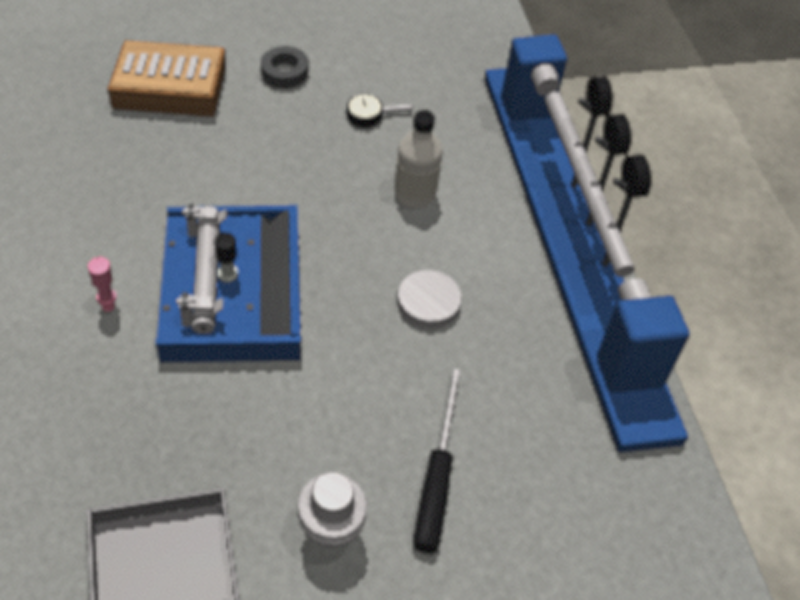

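View pics/v2.png

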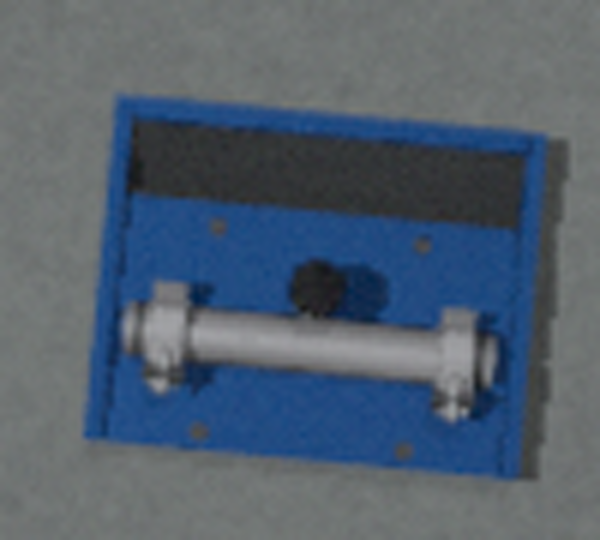

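The top view shows the fixture with the black knob at about pixel (338,213) and the +x side facing away from the robot. The tray is on the right at about (458,246). The pink plug look-alike is at about (341,267), outside the fixture. Next I'll work out the poses.

```bash
cat > h.py <<'E'
import numpy as np,cv2
from scipy.spatial.transform import Rotation as Ro
np.set_printoptions(precision=4,suppress=True)
def ray(c,uv,z):
    E=c['extrinsics'];d=E[:3,:3]@np.linalg.inv(c['mtx'])@np.array([uv[0],uv[1],1.])
    return (E[:3,3]+d*(z-E[2,3])/d[2])
def proj(c,P):
    E=c['extrinsics'];q=E[:3,:3].T@(np.asarray(P)-E[:3,3]);q=c['mtx']@q;return q[:2]/q[2]
def fit2(F,W): # planar rigid fit fixture->world
    F=np.array(F,float);W=np.array(W)[:,:2];f=F-F.mean(0);w=W-W.mean(0)
    a=np.arctan2((f[:,0]*w[:,1]-f[:,1]*w[:,0]).sum(),(f*w).sum())
    R=np.array([[np.cos(a),-np.sin(a)],[np.sin(a),np.cos(a)]])
    t=W.mean(0)-R@F.mean(0);return a,t,W-(F@R.T+t)
E
python3 - <<'E'
from h import *
from cell import r,cams
c=cams.get_calibration('top')
o=np.array([285,165])
px=[(118,96),(545,132),(522,478),(85,438)]
F=[(.102,.095),(.102,-.095),(-.05,-.095),(-.05,.095)]
W=[ray(c,np.array(p)/6+o-.4,.036) for p in px]
a,t,e=fit2(F,W);print(np.degrees(a),t,e)
R=np.array([[np.cos(a),-np.sin(a)],[np.sin(a),np.cos(a)]])
print('plug pred',R@[.023,0]+t,'plug seen',ray(c,np.array((318,286))/6+o-.4,.088))
print('mandrel ends',ray(c,np.array((130,328))/6+o,.042),ray(c,np.array((490,360))/6+o,.042))
# tray: crop v1 2.5x offset (180,140)
for p in [(632,203),(742,199),(750,320),(641,327)]: print('tray',ray(c,np.array(p)/2.5+[180,140],.032))
s=r.state();T=Ro.from_rotvec(s['eef_rot']).as_matrix();print(T)
Tt=np.column_stack([[-R[0,1],-R[1,1],0],[0,0,-1],[0,0,0]])
for sg in (1,-1):
    x=sg*np.array([R[0,1],R[1,1],0]);y=np.array([0,0,-1.]);D=np.column_stack([x,y,np.cross(x,y)])
    print(sg,np.degrees(Ro.from_matrix(T.T@D).as_rotvec()))
w=cams.get_calibration('wrist');print('wrist cam in tool',T.T@(w['extrinsics'][:3,3]-s['tcp_pos']),(T.T@w['extrinsics'][:3,:3]),w['mtx'])
E
```

```text
-5.524201996786335 [ 0.5164 -0.0295] [[-0.0006 -0.0006]
 [-0.0002  0.0011]
 [-0.0001 -0.0007]
 [ 0.0009  0.0002]]
plug pred [ 0.5393 -0.0318] plug seen [ 0.5394 -0.031   0.088 ]
mandrel ends [0.5232 0.0488 0.042 ] [ 0.5077 -0.1075  0.042 ]
tray [ 0.5161 -0.2822  0.032 ]
tray [ 0.5191 -0.3977  0.032 ]
tray [ 0.393  -0.4014  0.032 ]
tray [ 0.3869 -0.2878  0.032 ]
[[ 0.433   0.      0.9014]
 [-0.9014  0.      0.433 ]
 [-0.     -1.      0.    ]]
1 [  -0.0027 -148.8194    0.0006]
-1 [-0.0005 31.1806 -0.0021]
wrist cam in tool [ 0.0007 -0.1668  0.0797] [[ 1.     -0.0004  0.0001]
 [-0.0002 -0.2838  0.9589]
 [-0.0004 -0.9589 -0.2838]] [[302.2846   0.     319.0709]
 [  0.     302.2846 199.3152]
 [  0.       0.       1.    ]]
```

Request:
{"api": "drive_tool", "payload": {
  "series": [
    [[0,0.19,0,-0.15,0,0.25,0],[0,0.38,0,-0.3,0,0.5,0],[0,0.56,0,-0.45,0,0.75,0],[0,0.693,0,-0.6,0,0.98,0],[0,0.693,0,-0.6,0,0.98,0]]
  ]
}}

```text
t: 1.0
tcp_pos: [0.3019, -0.3966, 0.2189]
eef_rot: [-1.161, 1.279, -1.279]
contact_force: [0.1, -0.1, -1.0]
finger_gap: 0.0577
```

Request:
{"api": "drive_tool", "payload": {
  "series": [
    [[0,0,0,-0.4,0,0.2,0],[0,0,0,-0.8,0,0.4,0],[0,0,0,-0.97,0,0.5,0]]
  ]
}}

```text
t: 1.3
tcp_pos: [0.3604, -0.3056, 0.2188]
eef_rot: [-1.163, 1.278, -1.278]
contact_force: [0.0, -0.4, 0.3]
finger_gap: 0.0467
```

Request:
{"api": "drive_tool", "payload": {
  "series": [
    [[0,0,0,-0.4,0,0.2,0],[0,0,0,-0.8,0,0.4,0],[0,0,0,-0.97,0,0.5,0]]
  ]
}}

```text
t: 1.6
tcp_pos: [0.4199, -0.2138, 0.2189]
eef_rot: [-1.163, 1.277, -1.277]
contact_force: [-0.3, -0.5, 0.4]
finger_gap: 0.0466
```

Request:
{"api": "drive_tool", "payload": {
  "series": [
    [[0,0,0,-0.4,0,0.2,0],[0,0,0,-0.8,0,0.4,0],[0,0,0,-0.97,0,0.5,0]]
  ]
}}

```text
t: 1.9
tcp_pos: [0.4793, -0.122, 0.2188]
eef_rot: [-1.163, 1.277, -1.277]
contact_force: [0.7, -0.6, -1.0]
finger_gap: 0.0467
```

Request:
{"api": "drive_tool", "payload": {
  "series": [
    [[0,0,0,-0.4,0,0.2,0],[0,0,0,-0.8,0,0.4,0],[0,0,0,-0.97,0,0.5,0],[0,0,0,-0.97,0,0.5,0],[0,0,0,-0.97,0,0.5,0]]
  ]
}}

```text
t: 2.4
tcp_pos: [0.5369, -0.0329, 0.2184]
eef_rot: [-1.164, 1.279, -1.279]
contact_force: [-0.6, -0.3, 0.9]
finger_gap: 0.0472
```

```bash
python3 - <<'E'
from h import *
from cell import r,cams,spotter
s=r.state();print(s['t'],s['tcp_pos'],Ro.from_rotvec(s['eef_rot']).as_matrix(),s['finger_gap'])
c=cams.get_calibration('wrist');im=cams.camera('wrist');np.save('pics/w1.npy',im)
for P in [(.5394,-.0314,.09)]: print(proj(c,P))
print([(d['extent'],d['confidence']) for d in spotter.spot_in('plug','wrist')])
cv2.imwrite('pics/w1.png',im[:,:,::-1])
import pickle;pickle.dump((s,c),open('w1.pkl','wb'))
E
```

```text
2.4 [ 0.5369 -0.0329  0.2184] [[-0.0945 -0.0007  0.9955]
 [-0.9955 -0.0007 -0.0945]
 [ 0.0007 -1.     -0.0007]] 0.047240330970463255
[316.9072 190.0347]
[([323.4, 260.7, 347.5, 298.1], 0.66), ([310.8, 168.9, 329.8, 202.3], 0.61)]
```

View pics/w1.png

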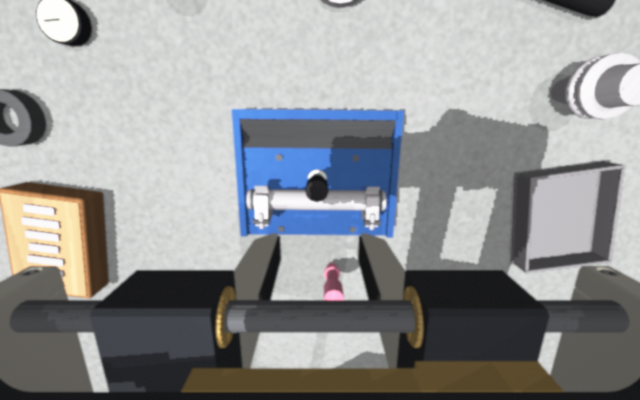

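The knob shows at (317,189), against a predicted (317,190), so the pose estimate holds. Descending now.

Request:
{"api": "drive_tool", "payload": {
  "series": [
    [[0,0,0,-0.017,0.4,0.023,0],[0,0,0,-0.017,0.8,0.023,0],[0,0,0,-0.017,1.0,0.023,0],[0,0,0,-0.017,1.0,0.023,0]]
  ]
}}

```text
t: 2.9
tcp_pos: [0.5366, -0.0317, 0.1157]
eef_rot: [-1.165, 1.287, -1.277]
contact_force: [-0.1, 0.1, 0.9]
finger_gap: 0.0465
```

Request:
{"api": "drive_tool", "payload": {
  "series": [
    [[0,0,0,0,0.2,0,0],[0,0,0,0,0.4,0,0],[0,0,0,0,0.58,0,0],[0,0,0,0,0.58,0,0],[0,0,0,0,0.58,0,0]]
  ]
}}

```text
t: 3.4
tcp_pos: [0.5401, -0.0317, 0.062]
eef_rot: [-1.161, 1.279, -1.281]
contact_force: [-0.3, 0.1, 0.4]
finger_gap: 0.0466
```

Close on the knob.

Request:
{"api": "drive_tool", "payload": {
  "series": [
    [[0,0,0,0,0,0,-0.3],[0,0,0,0,0,0,-0.9],[0,0,0,0,0,0,-1],[0,0,0,0,0,0,-1],[0,0,0,0,0,0,-1]]
  ],
  "squeeze": 30
}}

```text
t: 3.9
tcp_pos: [0.5399, -0.031, 0.0613]
eef_rot: [-1.161, 1.279, -1.281]
contact_force: [-0.4, -0.2, 4.9]
finger_gap: 0.0237
```

Request:
{"api": "drive_tool", "payload": {
  "series": [
    [[0,0,0,0,-0.03,0,-1],[0,0,0,0,-0.06,0,-1],[0,0,0,0,-0.1,0,-1],[0,0,0,0,-0.15,0,-1],[0,0,0,0,-0.2,0,-1]]
  ]
}}

```text
t: 4.4
tcp_pos: [0.5394, -0.0308, 0.0812]
eef_rot: [-1.162, 1.28, -1.28]
contact_force: [0.3, -0.1, 0.2]
finger_gap: 0.0233
```

Request:
{"api": "drive_tool", "payload": {
  "series": [
    [[0,0,0,0,-0.4,0,-1],[0,0,0,0,-0.8,0,-1],[0,0,0,0,-1,0,-1],[0,0,0,0,-1,0,-1]]
  ]
}}

```text
t: 4.8
tcp_pos: [0.5416, -0.0313, 0.1847]
eef_rot: [-1.158, 1.273, -1.285]
contact_force: [0.9, -0.5, -0.7]
finger_gap: 0.0238
```

Request:
{"api": "drive_tool", "payload": {
  "series": [
    [[0,0,0,0.2,0,-0.03,-1],[0,0,0,0.4,0,-0.07,-1],[0,0,0,0.6,0,-0.1,-1],[0,0,0,0.795,0,-0.139,-1]]
  ]
}}

```text
t: 5.2
tcp_pos: [0.5168, -0.109, 0.1792]
eef_rot: [-1.163, 1.282, -1.278]
contact_force: [0.3, -0.4, 0.0]
finger_gap: 0.0234
```

Request:
{"api": "drive_tool", "payload": {
  "series": [
    [[0,0,0,0.2,0,-0.03,-1],[0,0,0,0.4,0,-0.07,-1],[0,0,0,0.6,0,-0.1,-1],[0,0,0,0.795,0,-0.139,-1]]
  ]
}}

```text
t: 5.6
tcp_pos: [0.4954, -0.1868, 0.1792]
eef_rot: [-1.163, 1.282, -1.278]
contact_force: [-0.1, -0.3, -0.2]
finger_gap: 0.0236
```

Request:
{"api": "drive_tool", "payload": {
  "series": [
    [[0,0,0,0.2,0,-0.03,-1],[0,0,0,0.4,0,-0.07,-1],[0,0,0,0.6,0,-0.1,-1],[0,0,0,0.795,0,-0.139,-1]]
  ]
}}

```text
t: 6.0
tcp_pos: [0.4739, -0.2644, 0.1791]
eef_rot: [-1.162, 1.282, -1.278]
contact_force: [0.7, -0.6, -0.6]
finger_gap: 0.0233
```

Request:
{"api": "drive_tool", "payload": {
  "series": [
    [[0,0,0,0.2,0,-0.03,-1],[0,0,0,0.4,0,-0.07,-1],[0,0,0,0.6,0,-0.1,-1],[0,0,0,0.795,0,-0.139,-1],[0,0,0,0.795,0,-0.139,-1]]
  ]
}}

```text
t: 6.5
tcp_pos: [0.4522, -0.3436, 0.179]
eef_rot: [-1.162, 1.283, -1.28]
contact_force: [-0.2, -0.3, -0.3]
finger_gap: 0.0231
```

```bash
python3 - <<'E'
from h import *
from cell import r,cams,spotter
s=r.state();print(s['t'],s['tcp_pos'],s['finger_gap'])
a=cams.camera('wrist');b=cams.camera('side')
v=np.vstack([a[150:400,100:540],cv2.resize(b[200:400,140:500],(440,244))])
cv2.imwrite('pics/w2.png',v[:,:,::-1])
E
```

```text
6.5 [ 0.4522 -0.3436  0.179 ] 0.023053848368694924
```

View pics/w2.png

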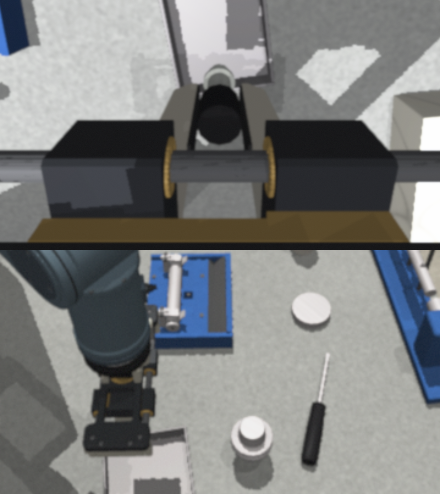

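The plug is held in the gripper and the socket is empty. Before lowering, I'll check the tray position in the wrist view.

```bash
python3 - <<'E'
from h import *
from cell import r,cams,spotter
c=cams.get_calibration('wrist')
print(proj(c,(.454,-.342,.004)),[proj(c,p) for p in [(.5161,-.2822,.032),(.5191,-.3977,.032),(.393,-.4014,.032),(.3869,-.2878,.032)]])
cams.camera('wrist')
print([(d['extent'],d['confidence']) for d in spotter.spot_in('tray','wrist')])
E
```

```text
[319.5308 180.4362] [array([255.0962, 132.9389]), array([368.4351, 118.4283]), array([377.5179, 233.8812]), array([277.8719, 247.7642])]
[([0.9, 50.0, 133.6, 205.0], 0.33)]
```

Request:
{"api": "drive_tool", "payload": {
  "series": [
    [[0,0,0,-0.04,0.3,0,-1],[0,0,0,-0.04,0.6,0,-1],[0,0,0,-0.04,0.9,0,-1],[0,0,0,-0.04,0.9,0,-1]]
  ]
}}

```text
t: 7.1
tcp_pos: [0.4518, -0.3345, 0.0868]
eef_rot: [-1.162, 1.287, -1.272]
contact_force: [-0.7, 0.4, -1.6]
finger_gap: 0.0231
```

Request:
{"api": "drive_tool", "payload": {
  "series": [
    [[0,0,0,0,0.1,0,-1],[0,0,0,0,0.2,0,-1],[0,0,0,0,0.3,0,-1],[0,0,0,0,0.34,0,-1],[0,0,0,0,0.34,0,-1]]
  ]
}}

```text
t: 7.6
tcp_pos: [0.4536, -0.3378, 0.0562]
eef_rot: [-1.162, 1.281, -1.279]
contact_force: [0.6, 0.6, -0.3]
finger_gap: 0.0235
```

Request:
{"api": "drive_tool", "payload": {
  "series": [
    [[0,0,0,0,0.02,0,-1],[0,0,0,0,0.03,0,-1],[0,0,0,0,0.03,0,-0.4],[0,0,0,0,0.03,0,-0.2],[0,0,0,0,0.03,0,0]]
  ]
}}

```text
t: 8.1
tcp_pos: [0.454, -0.3382, 0.0539]
eef_rot: [-1.162, 1.279, -1.28]
contact_force: [-0.9, 0.4, 0.3]
finger_gap: 0.0394
```

Request:
{"api": "drive_tool", "payload": {
  "series": [
    [[0,0,0,0,0,0,0],[0,0,0,0,-0.2,0,0],[0,0,0,0,-0.5,0,0],[0,0,0,0,-0.9,0,0],[0,0,0,0,-0.9,0,0]]
  ]
}}

```text
t: 8.6
tcp_pos: [0.4564, -0.3407, 0.1493]
eef_rot: [-1.162, 1.271, -1.289]
contact_force: [0.3, 0.1, 0.3]
finger_gap: 0.0464
```

```bash
python3 - <<'E'
from h import *
from cell import r,cams,spotter
s=r.state();print(s['t'],s['tcp_pos'],s['finger_gap'])
c=cams.get_calibration('wrist');P=s['tcp_pos'].copy();P[2]=.06;print(proj(c,P))
a=cams.camera('wrist')
print([(d['extent'],d['confidence']) for d in spotter.spot_in('plug','wrist')])
cv2.imwrite('pics/w3.png',a[100:350,180:460,::-1])
E
```

```text
8.6 [ 0.4564 -0.3407  0.1493] 0.046407371115196515
[317.9778 204.569 ]
[([307.3, 186.1, 331.2, 229.5], 0.81), ([0.0, 252.4, 67.9, 283.1], 0.56)]
```

View pics/w3.png

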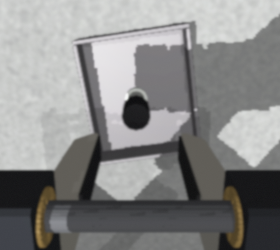

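The plug is standing upright in the tray at about pixel (316,208), and the fingers are clear of it. Next I'll move behind the mandrel.

Request:
{"api": "drive_tool", "payload": {
  "series": [
    [[0,0,0,-0.2,0,0,0.2],[0,0,0,-0.4,0,0,0.2],[0,0,0,-0.6,0,0,0.2],[0,0,0,-0.79,0,-0.005,0.2]]
  ]
}}

```text
t: 9.1
tcp_pos: [0.4606, -0.2566, 0.1429]
eef_rot: [-1.162, 1.281, -1.278]
contact_force: [-0.2, 0.0, -1.0]
finger_gap: 0.0558
```

Request:
{"api": "drive_tool", "payload": {
  "series": [
    [[0,0,0,-0.2,0,0,0.2],[0,0,0,-0.4,0,0,0.2],[0,0,0,-0.6,0,0,0.2],[0,0,0,-0.79,0,-0.005,0.2]]
  ]
}}

```text
t: 9.5
tcp_pos: [0.4678, -0.1782, 0.1435]
eef_rot: [-1.163, 1.28, -1.279]
contact_force: [0.0, -0.2, 0.3]
finger_gap: 0.0563
```

Request:
{"api": "drive_tool", "payload": {
  "series": [
    [[0,0,0,-0.2,0,0,0.2],[0,0,0,-0.4,0,0,0.2],[0,0,0,-0.6,0,0,0.2],[0,0,0,-0.79,0,-0.005,0.2]]
  ]
}}

```text
t: 9.9
tcp_pos: [0.4747, -0.0996, 0.1435]
eef_rot: [-1.163, 1.279, -1.279]
contact_force: [-0.2, 0.8, -0.3]
finger_gap: 0.0558
```

Request:
{"api": "drive_tool", "payload": {
  "series": [
    [[0,0,0,-0.2,0,0,0.2],[0,0,0,-0.4,0,0,0.2],[0,0,0,-0.6,0,0,0.2],[0,0,0,-0.79,0,-0.005,0.2],[0,0,0,-0.79,0,-0.005,0.2]]
  ]
}}

```text
t: 10.4
tcp_pos: [0.4814, -0.0202, 0.1435]
eef_rot: [-1.164, 1.278, -1.276]
contact_force: [0.1, 0.2, 0.1]
finger_gap: 0.056
```

Request:
{"api": "drive_tool", "payload": {
  "series": [
    [[0,0,0,0,0,0,0.2],[0,0,0,0,0,0,0.2]]
  ]
}}

```text
t: 10.6
tcp_pos: [0.4821, -0.0234, 0.1436]
eef_rot: [-1.162, 1.28, -1.28]
contact_force: [0.5, -0.0, -0.6]
finger_gap: 0.0559
```

Request:
{"api": "drive_tool", "payload": {
  "series": [
    [[0,0,0,0.03,0.3,0.015,0.2],[0,0,0,0.03,0.6,0.015,0.2],[0,0,0,0.03,0.85,0.015,0.2],[0,0,0,0.03,0.9,0.015,0.2],[0,0,0,0.03,0.9,0.015,0.2]]
  ]
}}

```text
t: 11.1
tcp_pos: [0.483, -0.0268, 0.0532]
eef_rot: [-1.163, 1.282, -1.279]
contact_force: [0.3, 0.8, 0.6]
finger_gap: 0.056
```

```bash
python3 - <<'E'
from h import *
from cell import r,cams
s=r.state();print(s['t'],s['tcp_pos'],s['contact_force'])
a=cams.camera('wrist');b=cams.camera('side')
v=np.vstack([a[60:310,100:540],cv2.resize(b[190:300,220:400],(440,269))])
cv2.imwrite('pics/w4.png',v[:,:,::-1])
E
```

```text
11.1 [ 0.483  -0.0268  0.0532] [0.2823 0.7777 0.6458]
```

View pics/w4.png

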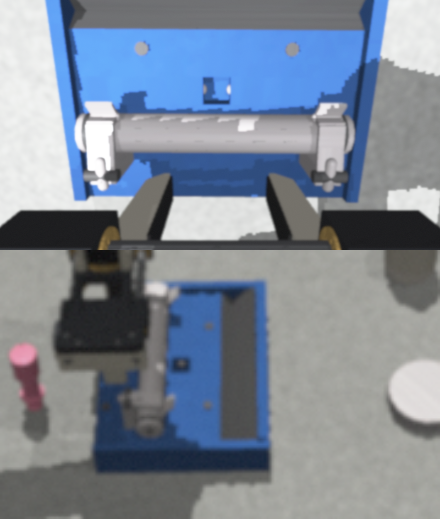

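The fingers stand between the clips, behind the mandrel, and the socket is clear. I'll lower to push height and start pushing.

Request:
{"api": "drive_tool", "payload": {
  "series": [
    [[0,0,0,0,0.08,0,0.2],[0,0,0,0,0.16,0,0.2],[0,0,0,0,0.16,0,0.2],[0,0,0,0,0.16,0.05,0.2],[0,0,0,0,0.16,0.1,0.2]]
  ]
}}

```text
t: 11.7
tcp_pos: [0.4938, -0.0274, 0.0378]
eef_rot: [-1.162, 1.28, -1.28]
contact_force: [-2.3, 0.5, 0.9]
finger_gap: 0.0558
```

Request:
{"api": "drive_tool", "payload": {
  "series": [
    [[0,0,0,0,0,0.04,0.2],[0,0,0,0,0,0.08,0.2],[0,0,0,0,0,0.12,0.2]]
  ]
}}

```text
t: 12.0
tcp_pos: [0.4999, -0.0275, 0.0362]
eef_rot: [-1.17, 1.289, -1.272]
contact_force: [-12.9, 0.5, 3.3]
finger_gap: 0.0561
```

Request:
{"api": "drive_tool", "payload": {
  "series": [
    [[0,0,0,0,0,0.05,0.2],[0,0,0,0,0,0.1,0.2],[0,0,0,0,0,0.15,0.2],[0,0,0,0,0,0.2,0.2]]
  ]
}}

```text
t: 12.4
tcp_pos: [0.5263, -0.0306, 0.0378]
eef_rot: [-1.161, 1.279, -1.281]
contact_force: [0.1, 0.2, 0.1]
finger_gap: 0.0558
```

```bash
python3 - <<'E'
from h import *
from cell import r,cams
s=r.state();print(s['t'],s['tcp_pos'],s['contact_force'])
a=cams.camera('wrist')
cv2.imwrite('pics/w5.png',a[:320,100:540,::-1])
E
```

```text
12.4 [ 0.5263 -0.0306  0.0378] [0.0913 0.2321 0.0601]
```

View pics/w5.png

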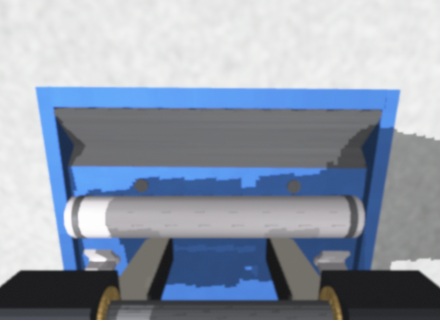

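Request:
{"api": "drive_tool", "payload": {
  "series": [
    [[0,0,0,0,0,0.04,0.2],[0,0,0,0,0,0.08,0.2],[0,0,0,0,0,0.12,0.2],[0,0,0,0,0,0.16,0.2],[0,0,0,0,0,0.2,0.2]]
  ]
}}

```text
t: 12.95
tcp_pos: [0.5456, -0.0325, 0.0377]
eef_rot: [-1.162, 1.28, -1.28]
contact_force: [-0.1, -0.4, 1.2]
finger_gap: 0.0557
```

```bash
python3 - <<'E'
from h import *
from cell import r,cams,spotter
s=r.state();print(s['t'],s['tcp_pos'],s['contact_force'])
c=cams.get_calibration('wrist');a=cams.camera('wrist')
X=np.array([.9954,-.0963,0]);o=np.array([.5164,-.0295,0])
for x in (40,50,60,70): 
  z=.036 if x>65 else .042
  print(x,proj(c,o+X*(x-12)*.001+[0,0,z]),proj(c,o+X*(x+12)*.001+[0,0,z]))
print([(d['extent'],d['confidence']) for d in spotter.spot_in('mandrel','wrist')])
cv2.imwrite('pics/w6.png',a[:320,100:540,::-1])
E
```

```text
12.95 [ 0.5456 -0.0325  0.0377] [-0.1277 -0.4014  1.2033]
40 [318.2371 253.1141] [318.1869 214.7988]
50 [318.2167 237.5098] [318.1648 197.9236]
60 [318.1955 221.394 ] [318.1419 180.4726]
70 [318.2043 201.6407] [318.152  160.6294]
[([163.6, 194.4, 466.3, 239.0], 0.55)]
```

View pics/w6.png

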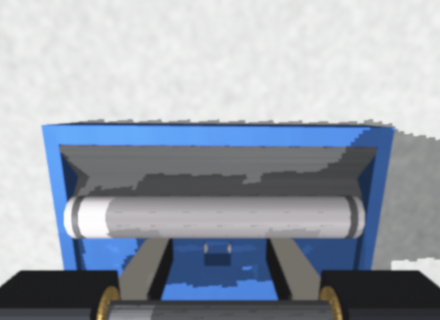

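Request:
{"api": "drive_tool", "payload": {
  "series": [
    [[0,0,0,0,0,0.03,0.2],[0,0,0,0,0,0.06,0.2],[0,0,0,0,0,0.09,0.2],[0,0,0,0,0,0.12,0.2],[0,0,0,0,0,0.15,0.2]]
  ]
}}

```text
t: 13.55
tcp_pos: [0.5605, -0.0339, 0.0377]
eef_rot: [-1.162, 1.28, -1.28]
contact_force: [0.6, -0.5, -0.0]
finger_gap: 0.0559
```

Request:
{"api": "drive_tool", "payload": {
  "series": [
    [[0,0,0,0,0,0,0.2],[0,0,0,0,0,0,0.2],[0,0,0,0,0,-0.1,0.2],[0,0,0,0,0,-0.2,0.2],[0,0,0,0,0,-0.2,0.2]]
  ]
}}

```text
t: 14.05
tcp_pos: [0.5378, -0.0314, 0.0374]
eef_rot: [-1.163, 1.282, -1.278]
contact_force: [-0.4, 0.8, -0.2]
finger_gap: 0.0557
```

Request:
{"api": "drive_tool", "payload": {
  "series": [
    [[0,0,0,0,-0.3,0,0.2],[0,0,0,0,-0.6,0,0.2],[0,0,0,0,-0.9,0,0.2],[0,0,0,0,-0.9,0,0.2]]
  ]
}}

```text
t: 14.45
tcp_pos: [0.5429, -0.0326, 0.1321]
eef_rot: [-1.157, 1.273, -1.285]
contact_force: [1.6, -0.3, 0.2]
finger_gap: 0.0557
```

```bash
python3 - <<'E'
from h import *
from cell import r,cams,spotter
s=r.state();print(s['t'],s['tcp_pos'],s['contact_force'])
c=cams.get_calibration('wrist');a=cams.camera('wrist')
X=np.array([.9954,-.0963,0]);Y=np.array([.0963,.9954,0]);o=np.array([.5164,-.0295,0])
for x,z in ((60,.042),(66,.036),(70,.036)):
  print(x,[proj(c,o+X*(x+d)*.001+[0,0,z]) for d in (-12,12)],[proj(c,o+X*x*.001+Y*y+[0,0,z]) for y in (.08,-.08)])
print([(d['extent'],d['confidence']) for d in spotter.spot_in('mandrel','wrist')])
b=cams.camera('side')
v=np.vstack([a[60:310,100:540],cv2.resize(b[190:300,220:400],(440,269),interpolation=2)])
cv2.imwrite('pics/w7.png',v[:,:,::-1])
E
```

```text
14.45 [ 0.5429 -0.0326  0.1321] [ 1.5514 -0.3463  0.1605]
60 [array([317.8823, 181.0185]), array([317.8412, 153.3783])] [array([224.8151, 167.4286]), array([410.8451, 167.32  ])]
66 [array([317.8895, 172.9104]), array([317.8493, 145.5004])] [array([226.2722, 159.4279]), array([409.4052, 159.3263])]
70 [array([317.8829, 168.4367]), array([317.8424, 140.7962])] [array([225.8813, 154.8397]), array([409.7822, 154.7409])]
[([217.5, 138.6, 414.5, 172.9], 0.95)]
```

View pics/w7.png

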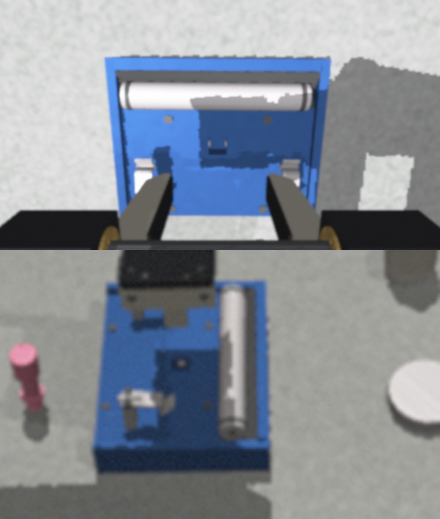

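The mandrel lies in the V. Its rows 142–170 match the predicted 141–168 for home. I'll back the arm off and do a final check from the top.

Request:
{"api": "drive_tool", "payload": {
  "series": [
    [[0,0,0,0,-0.4,-0.3,0.2],[0,0,0,0,-0.7,-0.6,0.2],[0,0,0,0,-0.9,-1,0.2],[0,0,0,0,-0.9,-1,0.2],[0,0,0,0,-0.9,-1,0.2]]
  ]
}}

```text
t: 15.1
tcp_pos: [0.4402, -0.0222, 0.2171]
eef_rot: [-1.162, 1.28, -1.28]
contact_force: [-0.3, 0.3, 0.1]
finger_gap: 0.0557
```

Request:
{"api": "drive_tool", "payload": {
  "series": [
    [[0,0,0,0,0,-0.4,0.2],[0,0,0,0,0,-0.8,0.2],[0,0,0,0,0,-0.8,0.2],[0,0,0,0,0,-0.8,0.2]]
  ]
}}

```text
t: 15.5
tcp_pos: [0.3613, -0.0147, 0.2167]
eef_rot: [-1.162, 1.281, -1.28]
contact_force: [1.2, 0.1, -0.1]
finger_gap: 0.0555
```

```bash
python3 - <<'E'
from h import *
from cell import r,cams,spotter
s=r.state();print(s['t'],s['tcp_pos'])
X=np.array([.9954,-.0963,0]);Y=np.array([.0963,.9954,0]);o=np.array([.5164,-.0295,0])
for n in ('top','wrist','side'):
  c=cams.get_calibration(n);a=cams.camera(n)
  H=[proj(c,o+X*(x)*.001+Y*y+[0,0,.036]) for x,y in ((58,.08),(58,-.08),(82,.08),(82,-.08))]
  print(n,'pred',np.min(H,0),np.max(H,0),[(d['extent'],d['confidence']) for d in spotter.spot_in('mandrel',n)])
  if n=='top': v=cv2.resize(a[150:290,285:500],None,fx=3,fy=3,interpolation=2);cv2.imwrite('pics/w8.png',v[:,:,::-1])
E
```

```text
15.5 [ 0.3613 -0.0147  0.2167]
top pred [308.2111 188.3865] [369.5511 202.6315] [([308.7, 187.3, 370.0, 202.2], 0.76)]
wrist pred [234.5786 -61.4332] [401.948  -31.7618] [([226.1, 2.4, 411.9, 90.9], 0.71)]
side pred [310.2106 207.8074] [321.6814 265.6169] [([307.3, 203.5, 320.9, 268.4], 0.84), ([312.3, 125.2, 334.6, 144.1], 0.19)]
```

View pics/w8.png

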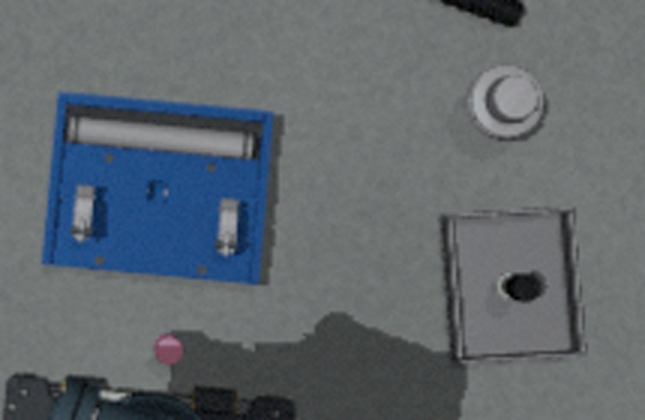

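The top view shows the mandrel home in the V: extent (309,187)–(370,202), against a predicted (308,188)–(370,203). The plug is in the tray.

```bash
python3 -c "
from cell import r
print(r.finish_job())"
```

```text
the job is handed in; nothing more can be done
None
```

The job is done and handed in at about 15.7 s. The stop plug is in the parts tray and the mandrel is home in the V cradle.

- **Plug:** I gripped it by its black knob, pulled it straight up out of the socket and set it upright in the tray. The last top view shows it standing there.
- **Mandrel:** I pushed it sideways between the clips with the fingers; the force reading peaked at about 13 N. It came out of the clips and I followed it along the deck until it dropped into the V. It was never gripped or lifted.
- **Last checks:** The detected mandrel extent matches the predicted home pose to about 1 pixel (about 3 mm) in the top view and 3–4 pixels in the side view. In the last wrist view the V was out of frame, so that detection was meaningless. An earlier wrist view matched to within 2 pixels.
- **Rest of the bench:** The oil bottle and the pink look-alike plug look unmoved in the last top view. I did not re-check the other bystanders at the end, but the arm came near none of them. The arm was clear of everything when I handed in.

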